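# Turn the hotel bath menu to its next board

### The arm

A 6-joint arm with a two-finger parallel gripper is mounted at the origin on the work surface. World frame = base frame: x ahead of the robot, y to its left, z up, the work surface at z = 0. Lengths are in m, angles in rad, forces in N, time in s.
With the tool pointing down it reaches from about 0.35 to 0.775 m from the base axis. Payload 5.5 kg.
Tool frame: the origin (TCP) lies at the very end of the fingers, on their centre line; the grasp point (between the pads) lies 19 mm behind it; z points along the fingers, y is the line along which they close (so a half turn about z gives the same grasp; the last joint's range is limited). The gripper opens to 85 mm and grips with 20 to 120 N. Pads are 22 mm wide; open, the fingers measure 114 mm over their backs; the gripper's body (76 mm by 85 mm) begins 54 mm behind the grasp point. The pads swing forward as they close: fully open they stand 13 mm farther back than shut.
Start: joints at [-1.274, 0.313, 0.046, 1.304, 0, 1.431], TCP at [0.243, -0.521, 0.231] pointing down, gripper open.
Joint ranges: [-2.76, 2.76], [-0.86, 1.69], [-1.03, 1.26], [-2.2, 2.34], [-1.47, 1.5], [-3.14, 3.14]. Speed limits (rad/s): [2.57, 2.57, 3.14, 3.14, 3.14, 3.14].

### API

Orientations are given as a 3x3 rotation matrix whose columns are the frame's x, y, z axes.
In Python, from plant import manip gives the robot as it stands. The module is installed in compiled form; this text tells all that it offers.
- The arm moves only by the tool apply_moves, never from a script. Its argument "deltas" is one flat list of numbers, 4 for each row, row after row: the shift along the tool's x, y, z in units of 50 mm (1.0 is 50 mm), then the turn about the tool's z in units of 8 degrees (1.0 is 8 degrees). In form: [x, y, z, spin, x, y, z, spin, ...]. A call has 1 to 20 rows; each row is the pose to reach, as a shift and turn from the pose commanded when the call began, along the tool's axes at that moment; what a row does not reach only later rows make up. A row lasts 1/10 s, in which the tool goes at most 50 mm and 8.59 degrees, less where a joint would pass 70% of its speed; a pose out of reach is approached as far as the arm can. A call with a gripper value outside its range is refused whole. "grip" is the gripper command: -1 is shut, 1 is fully open, values between are in proportion, set as the call begins (left out, the last holds). The fingers move at their own pace and stop on an object; "grip_force" is the grip in N (left out, the last holds). Time passes only in rows, so rows that repeat a pose let the fingers close. It gives the time, the measured TCP pose, the force, the opening and the grip force at its end, in the units of the state.
- manip.sense(): the state, without advancing time (a new reading comes with each control period).
- manip.capture(name): name is "scene" or "top"; returns (picture, depth): 480x640x3 uint8, red, green, blue; 480x640 float32, m along the optical axis (not along the pixel's ray), 0 where there is no reading.
- manip.calibration(name): a dict with "mtx" (3x3 intrinsics, pixels), "R" (3x3) and "t" (3): a world point X has camera coordinates R X + t. Camera axes: x right, y down, z forward; pixel columns grow to the right and rows downward; lengths in m; the calibration is good to about 2 mm. A picture is of the moment at which its call begins. calibration takes no time and is no camera call.
- manip.finish_job(): hands the job in; it is judged then, once.
Trained networks look in the newest picture that a camera, given by its name, has taken for a name from the list of things; names that differ only in an ending like _2 or _b are one class to them, and where a whole thing is asked for, a point or a joint stands for the part that bears it (a point fixed in the world has none). Each returns a list of dicts, best first, with "conf" (0 to 1); they miss things now and then, are a little off and sometimes report something else, mostly with a low value. They report only what shows in the picture. A call takes as long as a camera call.
- manip.masks_of(camera, thing): "region" (480x640 bool, what is visible of it).
- manip.spot_point(camera, thing): "centre" ([x, y, z] in m, in world coordinates, good to about 4 mm: a listed point, or the origin of a listed thing).
The state is a dict: "clock": time; "joints": joint angles; "joint_velocities": joint speeds; "effort": joint torques, N m; "tool_pos": TCP position; "tcp_rot": TCP orientation; "force": force on the tool from outside, world axes, zero at the start; "ft_torque": the same for the moment, N m; "gripper_width": finger opening in m; "grasp_force": force on a finger pad.
Only numpy, scipy, OpenCV 4.12 (cv2) and the standard library are available. Lean on these libraries where they do the work, as an engineer would, in place of code of your own. Each camera call takes 0.05 s, during which the arm holds its last target. There are 200 camera calls.

### The job

The guests' bath menu lies open on the hotel vanity. Push up under the orange tab with a fingertip, without pinching anything, and turn that one top board over the rings, gently and without flinging it, so that it ends lying flat on the pile on the other side. Only this board is turned: the green-tabbed board under it stays down, the menu stays where it lies, and the tumbler, shampoo bottle and soap carton are left alone.

Things in the scene. Friction and masses are not known exactly. Their poses are not given: they have to be found in the camera images.
- menu: open ring binder, loose, 2 kg: brown hard cover 235 (x) x 388 (y) x 4 mm, two 60 mm steel rings at x = -40 and 40 mm, 66 mm high, a level pile of stiff cream boards on either side. Origin on the vanity top (z = 0) under the ring centres; x along the spine, y from right-hand to left-hand pile, z up. Boards turn about the line through the ring centres, along x, 34 mm up
- board (a joint): turn of the top right-hand board: 0 flat on the right (start), 1.57 upright, 3.14 flat on the left. Rigid, 210 (menu x) x 140 x 4 mm, 0.15 kg; at 0 its underside is 32 mm up and it spans 24 to 164 mm from the ring centres, to menu -y. The rings drag and damp it: 1 to 2 N at the tab moves it; it sinks back if left before upright, sinks over in about 1 s past it
- tab (a point): centre of the orange tab on the top board's outer edge, 174 mm from the ring centres, at menu x = 0; turns with the board. The tab is 36 mm wide along menu x, 4 mm thick, and sticks out 20 mm beyond the board's edge with free air under it (28 mm down to the cover, which ends 194 mm from the spine line)
- next_board (a joint): turn of the second right-hand board, just under the top one; same size and drag, turning line 4 mm lower; 0 = flat, to stay so. Its outer edge also lies about 164 mm from the spine line, its underside 28 mm up; its green tab is centred at menu x = -75 mm, clear of the orange one
- tumbler: clear glass tumbler standing beyond the menu, 72 mm across, 100 mm high; origin at the centre of its foot
- shampoo: amber shampoo bottle with a black cap standing beyond the menu, 42 mm across, about 105 mm high; origin at the centre of its foot
- soap: dark brown soap carton lying to the right of the menu's far end, 75 x 50 x 24 mm; origin at the centre of its underside

How it is judged:
On the way:
1. the top board is swung up towards upright by the fingers (value of joint board between 0.9 and 2.2 rad and contact force between the fingers and menu above 0.1 N), for 0.1 s.
At the end, for the whole second after the job is handed in: the orange-tabbed board lies flat on the left-hand pile (within about 4 degrees), the green-tabbed board is still flat on the right, the menu lies flat and still within 30 mm of where it was, and the tumbler, bottle and carton are within 15 mm of where they stood (value of joint board above 3.07 rad and value of joint next_board below 0.05 rad and distance of menu from where it was at the start of the episode below 0.03 m and angle between menu's own z axis and vertical below 0.03 rad and linear speed of menu below 0.01 m/s and distance of each of tumbler, shampoo, soap from where it was at the start of the episode below 0.015 m); the robot touches nothing.
It fails at once if the second board is lifted along with the first (more than about 9 degrees) (value of joint next_board above 0.15 rad).
It fails at once if the board is flung or slapped over (faster than 5 rad/s) (velocity of joint board above 5 rad/s or velocity of joint board below -5 rad/s).
It fails at once if the menu is pinched, jammed or pressed hard (over 15 N) (contact force between the fingers and menu above 15 N).
It fails at once if the menu is lifted or dragged off its place (height (world z) of menu above 0.012 m or angle between menu's own z axis and vertical above 0.1 rad or distance of menu from where it was at the start of the episode above 0.05 m).
It fails at once if the tumbler, bottle or carton is knocked, carried or lifted (distance of any of tumbler, shampoo, soap from where it was at the start of the episode above 0.03 m or angle between any of tumbler, shampoo's own z axis and vertical above 0.3 rad).
It also fails if it takes over 42 s, if anything falls off the work surface, if the arm or the gripper's body presses on something with over 40 N, if the wrist force passes 120 N, or if a joint passes its speed limit or range.

## Working session

There is one attempt and no reset: what is moved stays moved. The work goes in short steps, Python scripts to look and compute and a tool call to move; the robot and the scene stay as the last step left them, time stands still between calls to the robot, and variables do not carry over. Pictures are saved under pics/ and viewed, at most 10 in all, crops included, and the job is handed in when it is done.

Besides the shell and the picture viewer there is one more tool, called after ">>>" as name(argument=value, ...), one argument or row to a line, values as JSON. apply_moves: Moves the arm, as the interface text tells. Its arguments: {"type":"object","properties":{"deltas":{"type":"array","items":{"type":"number"}},"grip":{"type":"number"},"grip_force":{"type":"number"}},"required":["deltas"]}

```bash
mkdir -p pics; python3 - <<'E'
from plant import manip
import cv2,numpy as np
np.set_printoptions(precision=3,suppress=True)
ims=[]
for c in("scene","top"):
    p,d=manip.capture(c); ims.append(p[:,:,::-1])
    for t in("tab","menu","tumbler","shampoo","soap"):
        r=manip.spot_point(c,t); print(c,t,[(np.array(q["centre"]).round(3),round(q["conf"],2)) for q in r[:2]])
    if c=="top":
        k=manip.calibration(c)
        for t in("tab","next_board"):
            for q in manip.masks_of(c,t)[:1]:
                v,u=np.nonzero(q["region"]&(d>0)); z=d[v,u]
                P=(np.linalg.inv(k["mtx"])@np.stack([u,v,1+0*u])*z).T
                P=(P-k["t"])@k["R"]; print(t,len(u),q["conf"],P.mean(0),P.min(0),P.max(0),cv2.minAreaRect(P[:,:2].astype(np.float32)*1000))
cv2.imwrite("pics/a.png",ims[0]);cv2.imwrite("pics/b.png",ims[1])
s=manip.sense();print(s["clock"],s["tool_pos"],s["tcp_rot"],s["gripper_width"])
E
```

```text
scene tab [(array([ 0.561, -0.192,  0.034]), 0.69)]
scene menu [(array([ 0.541, -0.023, -0.   ]), 0.67)]
scene tumbler [(array([ 0.725, -0.102,  0.   ]), 0.97)]
scene shampoo [(array([0.697, 0.05 , 0.   ]), 0.96)]
scene soap [(array([ 0.687, -0.25 ,  0.   ]), 0.55), (array([ 0.559, -0.191,  0.035]), 0.42)]
top tab [(array([ 0.561, -0.195,  0.034]), 0.68)]
top menu [(array([ 0.533, -0.021,  0.002]), 0.86)]
top tumbler [(array([ 0.72 , -0.102, -0.001]), 0.65)]
top shampoo [(array([ 0.699,  0.056, -0.   ]), 0.56)]
top soap [(array([ 0.694, -0.261, -0.001]), 0.81)]
tab 9877 0.62 [ 0.548 -0.116  0.036] [ 0.437 -0.211  0.002] [ 0.671 -0.031  0.046] ((555.7251586914062, -126.45452880859375), (218.74781799316406, 168.4177703857422), 7.577912330627441)
next_board 228 0.6 [ 0.486 -0.204  0.032] [ 0.469 -0.221  0.002] [ 0.504 -0.193  0.037] ((486.291259765625, -207.00119018554688), (34.32223892211914, 27.11842155456543), 1.533109426498413)
0.7 [ 0.243 -0.521  0.231] [[ 0.906  0.423  0.   ]
 [ 0.423 -0.906 -0.   ]
 [-0.     0.    -1.   ]] 0.08539996878327795
```

View pics/a.png

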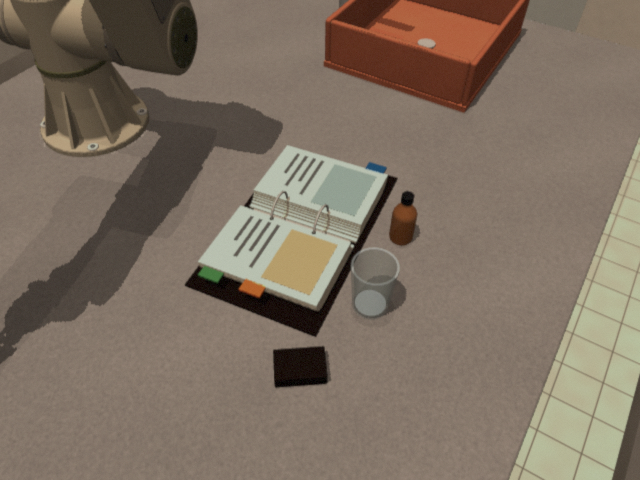

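View pics/b.png

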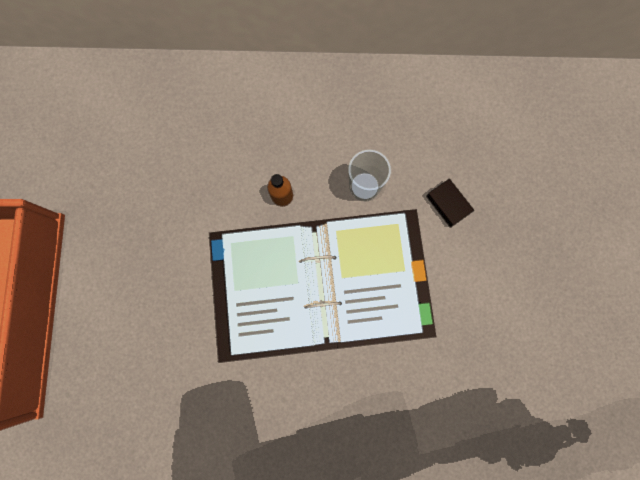

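The menu is turned a few degrees. In the top view the orange tab is at about (418,271), the green tab at (425,314), and the soap and tumbler are well clear. I'll measure the tab edge and the menu's yaw by colour.

```bash
cat >h.py <<'E'
from plant import manip
import cv2,numpy as np
np.set_printoptions(precision=4,suppress=True)
def world(c,u,v,z):
    k=manip.calibration(c); r=np.linalg.inv(k["mtx"])@np.stack([u,v,1+0*u]); r=k["R"].T@r; o=-k["R"].T@k["t"]
    return (o[:,None]+r*((z-o[2])/r[2])).T
E
python3 - <<'E'
from h import *
p,d=manip.capture("top"); h=cv2.cvtColor(p,cv2.COLOR_RGB2HSV)
def blob(m,box):
    u0,v0,u1,v1=box; M=np.zeros_like(m);M[v0:v1,u0:u1]=m[v0:v1,u0:u1]; return np.nonzero(M)
H,S,V=h[...,0],h[...,1],h[...,2]
for n,m,b,z in(("orange",(H<20)&(S>150)&(V>120),(405,255,440,290),.036),("green",(H>45)&(H<75)&(S>100)&(V>80),(410,298,445,332),.032),("blue",(H>95)&(H<125)&(S>100)&(V>80),(205,235,232,268),.03),("white",(S<60)&(V>170),(325,205,430,350),.036),):
    v,u=blob(m,b); P=world("top",u,v,z); print(n,len(u),P.mean(0)); 
    r=cv2.minAreaRect(P[:,:2].astype(np.float32)*1000);print(r, cv2.boxPoints(r).round(1).tolist(), "depth z",d[v,u].mean())
E
```

```text
orange 246 [ 0.5612 -0.1932  0.036 ]
((561.1346435546875, -193.13685607910156), (36.81597137451172, 20.457422256469727), 7.908258438110352) [[541.5, -185.5], [544.2999877929688, -205.8000030517578], [580.7999877929688, -200.6999969482422], [578.0, -180.5]] depth z 0.8036744
green 228 [ 0.4871 -0.2052  0.032 ]
((487.2408142089844, -205.17869567871094), (37.168426513671875, 17.960805892944336), 7.913314342498779) [[467.6000061035156, -198.8000030517578], [470.1000061035156, -216.60000610351562], [506.8999938964844, -211.5], [504.3999938964844, -193.6999969482422]] depth z 0.79216284
blue 235 [0.5905 0.163  0.03  ]
((590.7208251953125, 162.7853240966797), (36.856266021728516, 20.557579040527344), 7.892457962036133) [[571.0999755859375, 170.39999389648438], [573.9000244140625, 150.10000610351562], [610.4000244140625, 155.10000610351562], [607.5999755859375, 175.5]] depth z 0.8140585
white 6937 [ 0.5258 -0.1082  0.036 ]
((544.7219848632812, -121.59867858886719), (231.5091094970703, 183.53211975097656), 1.3592408895492554) [[426.79998779296875, -32.599998474121094], [431.20001220703125, -216.10000610351562], [662.5999755859375, -210.60000610351562], [658.2999877929688, -27.100000381469727]] depth z 0.7953542
```

>>> apply_moves(
  deltas=[0.69,-0.2,0,-0.76,1.38,-0.4,0,-1.52,2.07,-0.6,0,-2.28,2.76,-0.8,0.2,-3.04,3.45,-1.0,0.5,-3.8,4.14,-1.2,0.8,-4.56,4.83,-1.4,1.2,-5.32,5.52,-1.6,1.6,-6.08,6.21,-1.8,2.0,-6.84,6.9,-2.0,2.4,-7.6,7.6,-2.2,2.8,-8.36,8.27,-2.39,3.2,-9.11,8.27,-2.39,3.2,-9.11,8.27,-2.39,3.2,-9.11,8.27,-2.39,3.2,-9.11],
  grip=-1,
)

```text
clock: 2.25
tool_pos: [0.5672, -0.2386, 0.0719]
tcp_rot: [[-0.136, 0.991, 0.0], [0.991, 0.136, -0.001], [-0.001, 0.0, -1.0]]
force: [-0.2, -0.5, -0.4]
gripper_width: 0.0003
grasp_force: 0.0
```

```bash
python3 - <<'E'
from h import *
s=manip.sense()
for k in("clock","tool_pos","tcp_rot","force","gripper_width","joints"):print(k,np.array(s[k]))
p,d=manip.capture("scene");cv2.imwrite("pics/c.png",cv2.resize(p[200:420,150:450,::-1],(780,572)))
E
```

```text
clock 2.25
tool_pos [ 0.5672 -0.2386  0.0719]
tcp_rot [[-0.1363  0.9907  0.0004]
 [ 0.9907  0.1363 -0.0007]
 [-0.0008  0.0003 -1.    ]]
force [-0.2297 -0.484  -0.3615]
gripper_width 0.00031629623530163796
joints [-0.5283  0.4777 -0.1108  0.9816 -0.0004  0.9058]
```

View pics/c.png

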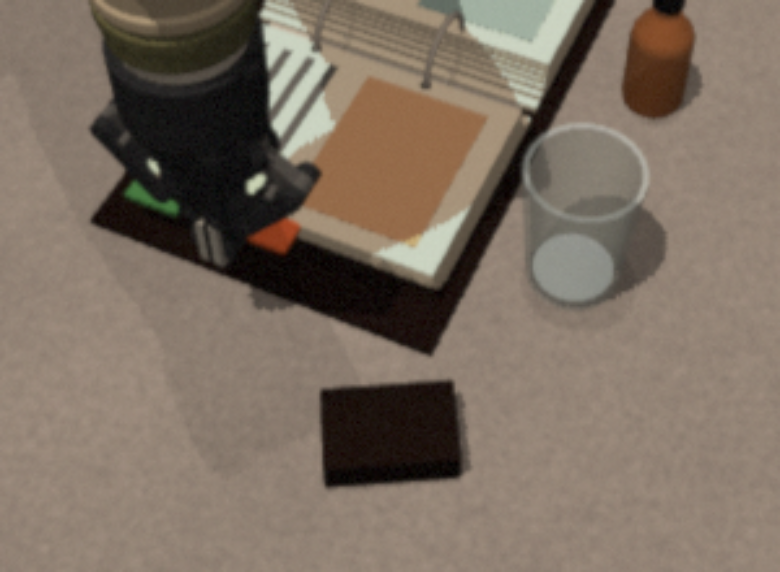

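The closed fingertip hangs just outside the orange tab at crop (215,250), with the tab at (275,235). Next I'll lower it and move in gently.

>>> apply_moves(
  deltas=[0,0,0.4,0,0,0,0.8,0,0,0,1.1,0,0.15,0,1.1,0,0.3,0,1.1,0,0.4,0,1.1,0,0.4,0,1.1,0],
)

```text
clock: 3.0
tool_pos: [0.5651, -0.2175, 0.0177]
tcp_rot: [[-0.138, 0.99, 0.002], [0.99, 0.138, -0.001], [-0.001, 0.001, -1.0]]
force: [0.8, -0.0, 0.1]
gripper_width: -0.0001
grasp_force: 0.0
```

>>> apply_moves(
  deltas=[0.04,0,0,0,0.08,0,0,0,0.1,0,0,0,0.1,0,0,0],
)

```text
clock: 3.4
tool_pos: [0.5646, -0.2144, 0.0169]
tcp_rot: [[-0.137, 0.991, 0.001], [0.991, 0.137, -0.002], [-0.003, 0.001, -1.0]]
force: [-0.6, -4.9, 2.3]
gripper_width: -0.0001
grasp_force: 2.4
```

>>> apply_moves(
  deltas=[0.01,0,-0.04,0,0.02,0,-0.08,0,0.025,0,-0.12,0,0.03,0,-0.16,0,0.03,0,-0.2,0,0.03,0,-0.2,0],
)

```text
clock: 4.0
tool_pos: [0.5646, -0.2141, 0.027]
tcp_rot: [[-0.136, 0.991, 0.001], [0.991, 0.136, -0.004], [-0.004, 0.001, -1.0]]
force: [-0.5, -8.5, -0.1]
gripper_width: 0.0
grasp_force: 4.0
```

```bash
python3 - <<'E'
from h import *
p,d=manip.capture("scene");cv2.imwrite("pics/d.png",cv2.resize(p[200:420,150:450,::-1],(780,572)))
s=manip.sense();print(s["force"],s["tool_pos"])
E
```

```text
[ 1.3164 -7.4632  0.2623] [ 0.5645 -0.214   0.0269]
```

View pics/d.png

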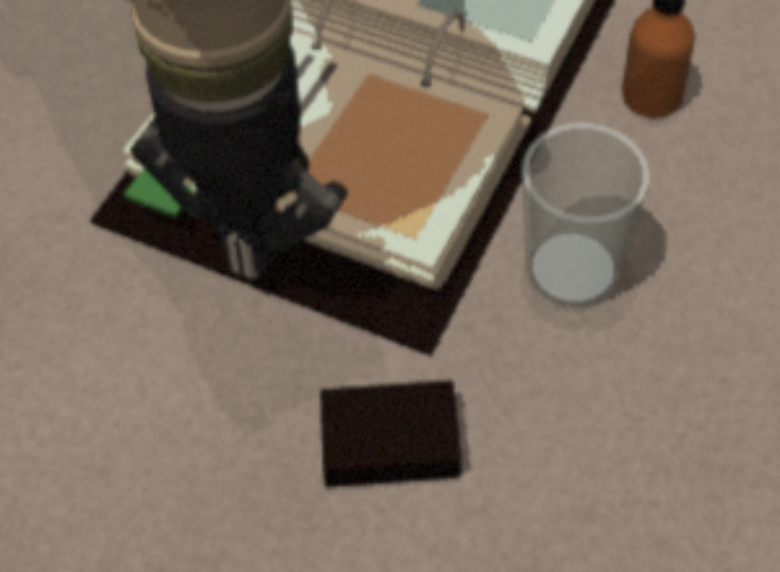

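The top board's edge shows a gap above the pile near crop (400,265), so friction is lifting it. I'll keep following the arc.

>>> apply_moves(
  deltas=[0.003,0,-0.08,0,0.008,0,-0.16,0,0.014,0,-0.24,0,0.024,0,-0.32,0,0.034,0,-0.4,0,0.034,0,-0.4,0],
)

```text
clock: 4.65
tool_pos: [0.5642, -0.2119, 0.0472]
tcp_rot: [[-0.136, 0.991, 0.001], [0.991, 0.136, -0.003], [-0.004, 0.001, -1.0]]
force: [-0.1, -7.8, -0.4]
gripper_width: -0.0005
grasp_force: 3.5
```

```bash
python3 - <<'E'
from h import *
p,d=manip.capture("scene");cv2.imwrite("pics/e.png",cv2.resize(p[200:420,150:450,::-1],(780,572)))
s=manip.sense();print(s["force"],s["tool_pos"])
E
```

```text
[ 0.01   -7.4609 -0.5097] [ 0.5642 -0.212   0.047 ]
```

View pics/e.png

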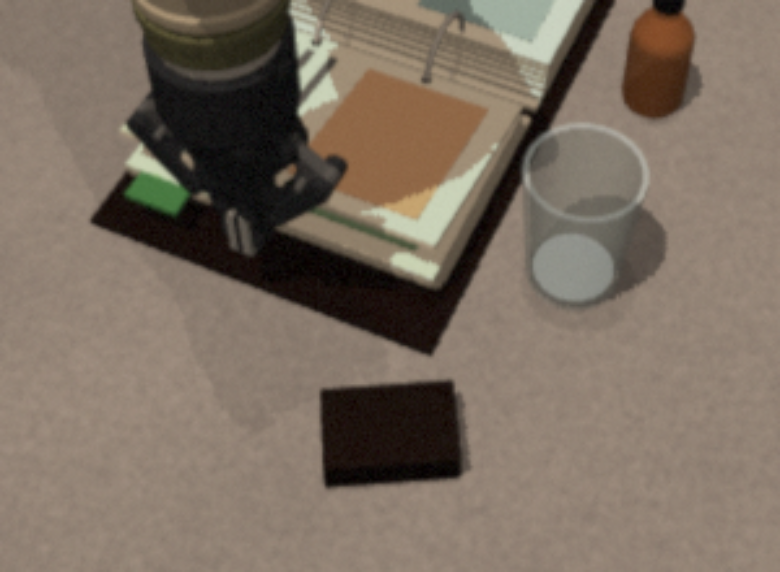

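>>> apply_moves(
  deltas=[0.018,0,-0.127,0,0.055,0,-0.307,0,0.102,0,-0.484,0,0.157,0,-0.66,0,0.221,0,-0.831,0,0.293,0,-1.0,0,0.374,0,-1.164,0,0.463,0,-1.324,0,0.56,0,-1.48,0,0.56,0,-1.48,0],
)

```text
clock: 5.7
tool_pos: [0.5603, -0.1826, 0.1218]
tcp_rot: [[-0.138, 0.99, 0.002], [0.99, 0.138, -0.002], [-0.002, 0.002, -1.0]]
force: [0.2, -4.8, 1.9]
gripper_width: 0.0001
grasp_force: 2.8
```

```bash
python3 - <<'E'
from h import *
p,d=manip.capture("scene");cv2.imwrite("pics/f.png",cv2.resize(p[150:370,150:450,::-1],(780,572)))
s=manip.sense();print(s["force"],s["tool_pos"])
E
```

```text
[ 0.5623 -5.6874  2.7314] [ 0.5603 -0.1829  0.1212]
```

View pics/f.png

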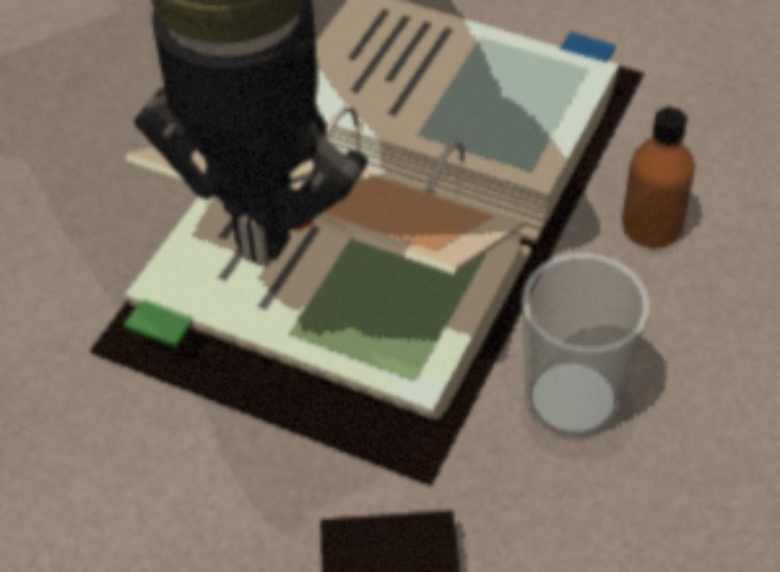

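The board is up at about 0.6 rad on its own; the green-tabbed board lies flat, with its tab at crop (158,325). I'll continue towards upright.

>>> apply_moves(
  deltas=[0.15,0,-0.2,0,0.316,0,-0.39,0,0.494,0,-0.56,0,0.684,0,-0.72,0,0.886,0,-0.86,0,1.1,0,-1.0,0,1.32,0,-1.1,0,1.554,0,-1.2,0,1.79,0,-1.27,0,2.04,0,-1.33,0,2.286,0,-1.37,0,2.54,0,-1.4,0,2.54,0,-1.4,0],
)

```text
clock: 7.05
tool_pos: [0.5417, -0.0544, 0.1903]
tcp_rot: [[-0.14, 0.99, -0.0], [0.99, 0.14, 0.001], [0.001, -0.0, -1.0]]
force: [-0.0, 0.6, -0.8]
gripper_width: -0.0
grasp_force: 0.0
```

>>> apply_moves(
  deltas=[0.14,0,0,0,0.28,0,0,0,0.42,0,0,0,0.56,0,0,0,0.7,0,0,0,0.84,0,0,0,0.98,0,0,0,1.1,0,0,0],
)

```text
clock: 7.85
tool_pos: [0.5345, -0.0012, 0.1903]
tcp_rot: [[-0.138, 0.99, -0.0], [0.99, 0.138, 0.0], [0.0, 0.0, -1.0]]
force: [0.5, -0.6, 1.1]
gripper_width: -0.0003
grasp_force: 0.0
```

```bash
python3 - <<'E'
from h import *
p,d=manip.capture("scene");cv2.imwrite("pics/g.png",cv2.resize(p[100:370,120:480,::-1],(780,585)))
s=manip.sense();print(s["force"],s["tool_pos"])
E
```

```text
[ 0.3285  1.1889 -0.2416] [ 0.5343 -0.0005  0.1903]
```

View pics/g.png

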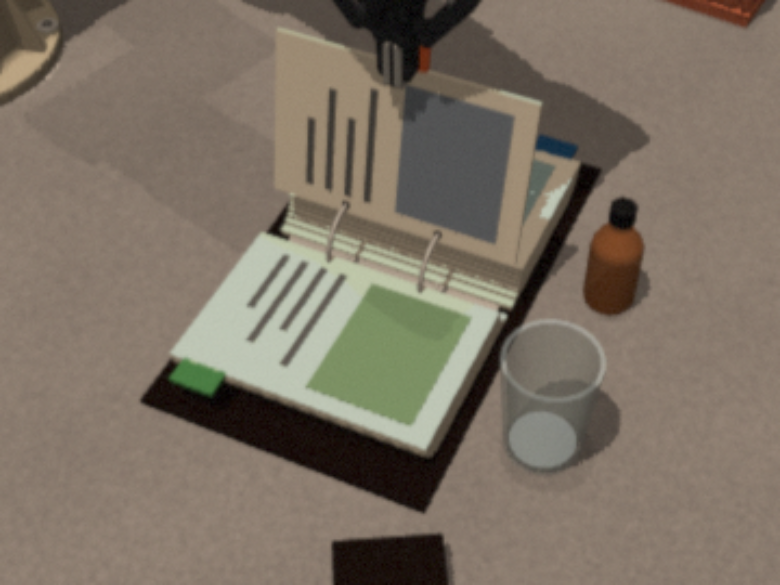

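The board is just past upright, with the fingertip behind it at crop (395,65). I'll nudge it further, back away and let it sink.

>>> apply_moves(
  deltas=[0.15,0,0,0,0.3,0,0,0,0.45,0,0,0,0.6,0,0,0,0.6,0,0,0,0.3,0,-0.2,0,0,0,-0.4,0,-0.5,0,-0.6,0,-1.0,0,-0.6,0,-1.5,0,-0.6,0,-2.0,0,-0.6,0,-2.5,0,-0.6,0,-3.0,0,-0.6,0,-3.0,0,-0.6,0,-3.0,0,-0.6,0,-3.0,0,-0.6,0,-3.0,0,-0.6,0,-3.0,0,-0.6,0,-3.0,0,-0.6,0,-3.0,0,-0.6,0],
)

```text
clock: 9.9
tool_pos: [0.5553, -0.15, 0.2204]
tcp_rot: [[-0.138, 0.99, 0.0], [0.99, 0.138, -0.0], [-0.0, 0.0, -1.0]]
force: [-0.1, -0.7, -0.6]
gripper_width: -0.0001
grasp_force: 0.0
```

```bash
python3 - <<'E'
from h import *
p,d=manip.capture("scene");cv2.imwrite("pics/i.png",cv2.resize(p[100:370,120:480,::-1],(780,585)))
for c in("scene","top"):
  if c=="top":manip.capture(c)
  for t in("tab","menu"):print(c,t,[(np.round(q["centre"],3),q["conf"]) for q in manip.spot_point(c,t)[:2]])
E
```

```text
scene tab [(array([0.508, 0.157, 0.034]), 0.82), (array([ 0.54 , -0.02 , -0.001]), 0.56)]
scene menu [(array([ 0.537, -0.021, -0.001]), 0.71)]
top tab [(array([0.51 , 0.149, 0.035]), 0.95)]
top menu [(array([ 0.534, -0.018, -0.002]), 0.61)]
```

View pics/i.png

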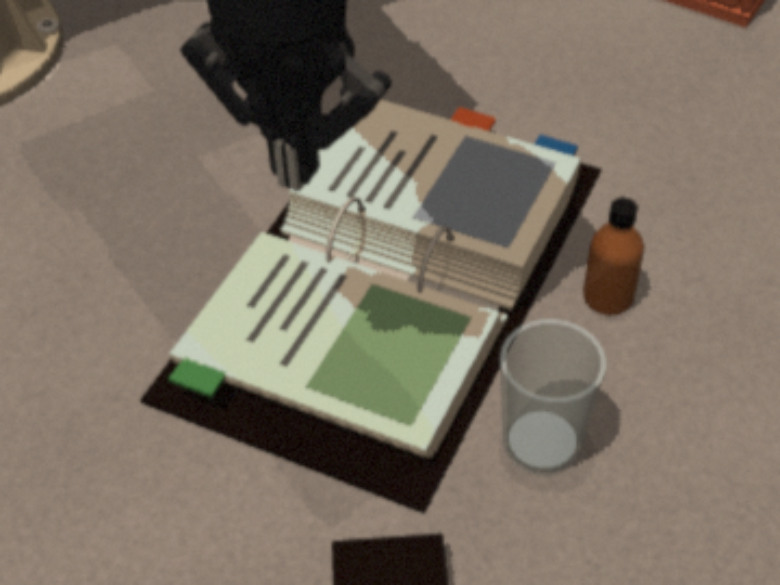

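The board lies flat on the left pile, with its orange tab at crop (472,120). The green-tabbed board is still down and nothing else has moved, so I'll hand the job in.

```bash
python3 -c "
from plant import manip
print(manip.finish_job())"
```

```text
the job is handed in; nothing more can be done
None
```

The orange-tabbed board is turned over and lies flat on the left-hand pile. The tool only points down, so I lifted it by pressing a closed fingertip against the tab's outer edge rather than from underneath. The green-tabbed board, menu, tumbler, bottle and carton look unmoved in the last picture. The job is handed in, but no verdict came back.

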